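# Open the kitchen desk's flap onto its slide-out supports

## Robot

A 7-joint arm with a two-finger parallel gripper is mounted at the origin on the work surface. World frame = base frame: x ahead of the robot, y to its left, z up, the work surface at z = 0. Lengths are in m, angles in rad, forces in N, time in s.
With the tool pointing down it reaches from about 0.35 to 0.9 m from the base axis. Payload 8.1 kg.
Tool frame: the origin (TCP) lies on the front face of the gripper's body, between the roots of the fingers; the fingertips stand 73 mm ahead of it and the grasp point (between the pads) lies 54 mm ahead of it; z points along the fingers, y is the line along which they close (so a half turn about z gives the same grasp; the last joint's range is limited). The gripper opens to 85 mm and grips with 20 to 120 N. Pads are 22 mm wide; open, the fingers measure 114 mm over their backs; the gripper's body (76 mm by 85 mm) begins 54 mm behind the grasp point. The pads swing forward as they close: fully open they stand 13 mm farther back than shut.
Start: joints at [1.097, 0.434, 0.025, 1.573, -0.012, 1.134, -0.075], TCP at [0.226, -0.583, 0.304] pointing down, gripper open.
Joint ranges: [-2.62, 2.62], [-0.44, 2.09], [-1.27, 1.32], [0.08, 2.57], [-1.32, 4.46], [0.12, 2], [-2.74, 2.74]. Speed limits (rad/s): [2.22, 2.22, 3.01, 3.01, 3.14, 3.14, 3.14].

## Interface

Orientations are given as a rotation vector (axis times angle).
In Python, from cell import get_obs, cams, env gives the robot as it stands.
- The arm moves only by the tool send_rows, never from a script. Its argument "plan" is one flat list of numbers, 7 for each row, row after row: the shift along the world's x, y, z in mm, then the turn, a rotation vector about the world's x, y, z in rad, then the finger opening in mm, from 0 to 85.4. A call has exactly 8 rows; each row is the pose to reach, as a shift and turn from the pose commanded when the call began; what a row does not reach only later rows make up. A row lasts 1/12 s, in which the tool goes at most 41.7 mm and 7.16 degrees, less where a joint would pass 70% of its speed; a pose out of reach is approached as far as the arm can. A call with a gripper value outside its range is refused whole. The fingers move at their own pace and stop on an object; the grip force is fixed at half the most. Time passes only in rows, so rows that repeat a pose let the fingers close, or fill a call up. It gives the time, the measured TCP pose, the force, the opening and the grip force at its end, in the units of the state.
- get_obs(): the state, without advancing time (a new reading comes with each control period).
- cams.camera(name): name is "scene" or "top" or "wrist"; returns a dict with "pixels" (480x640x3 uint8, red, green, blue), "range_z" (480x640 float32, m along the optical axis (not along the pixel's ray), 0 where there is no reading), "K" (3x3 intrinsics, pixels), "R" (3x3) and "t" (3): a world point X has camera coordinates R X + t. Camera axes: x right, y down, z forward; pixel columns grow to the right and rows downward; lengths in m; the calibration is good to about 2 mm. The wrist camera is an equidistant fisheye: a pixel r from the principal point sees the ray r / f radians off the axis. A picture is of the moment at which its call begins.
- env.hand_in(): hands the job in; it is judged then, once.
The state is a dict: "time": time; "q": joint angles; "joint_vel": joint speeds; "tau": joint torques, N m; "position": TCP position; "tool_rot": TCP orientation; "wrist_force": force on the tool from outside, world axes, zero at the start; "ft_torque": the same for the moment, N m; "gripper_width": finger opening in m; "grip_force": force on a finger pad.
Only numpy, scipy, OpenCV 4.12 (cv2) and the standard library are available. Lean on these libraries where they do the work, as an engineer would, in place of code of your own. Each camera call takes 0.05 s, during which the arm holds its last target. There are 200 camera calls.

## Task

Open the little grey kitchen desk for writing: pull both brass-tabbed flap supports all the way out while the flap is still up, then gently lower the flap towards the robot until it lies level on them. Leave the small white drawer between the supports shut, and leave the blue mug standing where it is.

Things in the scene. Friction and masses are not known exactly. Their poses are not given: they have to be found in the camera images.
- hinge (a point): Grey desk, fixed, 400 mm wide, 280 deep, 262 tall. This point: middle of the flap's hinge line, on the desk's front face, 85 mm above the worktop. Axes: -x out of the front (the way supports slide and the flap falls), y along the hinge to the supports called left, z up. Behind the flap the desk is open at the top, 368 mm wide, back to its pigeonholes 163 mm behind this point.
- left_support_tab (a point): Centre of the left (+y) support's brass tab, the point to grip: 14 mm wide along y, 32 tall, centre 61 mm above the worktop; it runs 20 mm on towards the robot and back to the desk's front, at least 50 mm. It is the nose of an 18 mm wide wooden bar, top 85 mm above the worktop, that slides level along the desk's x, 130 mm to the side of the hinge middle. Axes as hinge.
- right_support_tab (a point): The same for the right (-y) support.
- left_support (a joint): How far the left support is drawn out of the desk, m: 0 in, 0.11 fully out at its stop; starts at 0 to 0.03. Slides with about 2 N of friction and stays where it is left.
- right_support (a joint): The same for the right support.
- flap (a joint): Flap angle, rad: 0 shut, leaning 15 degrees back; 0.262 vertical; 1.833 level on the supports; starts at 0 to 0.15. Grey panel 360 mm wide, 180 from hinge to free edge, 16 thick (front face through the hinge line), 0.4 to 0.6 kg, no catch. The hinge is damped and a little stiff: once about 30 degrees past vertical the flap sinks by itself, gently, in about 2 to 4 s.
- flap_edge (a point): Middle of the flap's free edge, half-way through its thickness: the top edge while the flap is up, 180 mm from the hinge line. A fingertip can reach down behind it (from inside the desk) and draw it towards the robot; there is free space behind it.
- drawer (a joint): The small white drawer front (160 mm wide) with a round black knob, midway between the two supports: m drawn out, 0 shut. To stay shut.
- mug_mid (a point): Middle of the blue mug (76 mm wide, 90 mm tall), 45 mm above the worktop, standing among the jars to one side of the desk. To be left alone.

How it is judged:
By the outcome, as a careful person would: the job done as asked, in the order asked, and still so for the second after the job is handed in, with the robot touching nothing.
It also fails if it takes over 58 s, if anything falls off the work surface, if the arm or the gripper's body presses on something with over 40 N, if the wrist force passes 120 N, or if a joint passes its speed limit or range.

## Working session

There is one attempt and no reset: what is moved stays moved. The work goes in short steps, Python scripts to look and compute and a tool call to move; the robot and the scene stay as the last step left them, time stands still between calls to the robot, and variables do not carry over. Pictures are saved under pics/ and viewed, at most 10 in all, crops included, and the job is handed in when it is done.

Besides the shell and the picture viewer there is one more tool, called after "Emit:" in YAML: its name, and indented under it one key for each argument. send_rows: Moves the arm, as the interface text tells. Its arguments: {"type":"object","properties":{"plan":{"type":"array","items":{"type":"number"}}},"required":["plan"]}

```bash
mkdir -p pics; ls; python3 - <<'E'
from cell import get_obs,cams
import cv2,numpy as np
print(get_obs())
ims=[]
for n in("scene","top"):
    c=cams.camera(n); np.savez(n,**c); ims.append(c["pixels"]); print(n,c["K"],c["R"],c["t"],(c["range_z"]>0).mean())
    cv2.imwrite(f"pics/{n}0.png",c["pixels"][:,:,::-1])
E
```

```text
pics
{'time': 0.0, 'q': array([ 1.09738573,  0.43524243,  0.02494891,  1.57413453, -0.01163046,
        1.13399432, -0.07509311]), 'joint_vel': array([-7.75712333e-04,  2.46859541e-03,  1.01446583e-03, -8.67445639e-04,
       -1.66131338e-03, -6.20180195e-05,  6.35020853e-04]), 'tau': array([ 1.13147333e-03, -6.70472646e+01,  1.02556698e+00, -3.16215134e+01,
        1.55926973e-02,  1.24081766e-02, -1.91322499e-05]), 'position': array([ 0.22630901, -0.58214984,  0.30309903]), 'tool_rot': array([-3.08621192e+00, -5.78761060e-01,  6.42269266e-04]), 'wrist_force': array([-0.21272524,  0.59620575,  1.21082851]), 'ft_torque': array([-0.00181503,  0.05358059,  0.01643128]), 'grip_force': 0.0, 'gripper_width': 0.08548863871052734}
scene [[443.66246404   0.         315.00551064]
 [  0.         443.66246404 243.15735247]
 [  0.           0.           1.        ]] [[-0.77272769 -0.63468557  0.00813298]
 [-0.60369095  0.73091291 -0.31831361]
 [ 0.19608456 -0.25087955 -0.94795058]] [0.41769908 0.41119378 1.07651038] 0.9959993489583333
top [[474.82647353   0.         329.38802459]
 [  0.         474.82647353 243.87162154]
 [  0.           0.           1.        ]] [[-0.01283302 -0.99991277 -0.00312372]
 [-0.99741417  0.01302175 -0.07067819]
 [ 0.0707127   0.00220863 -0.99749428]] [-0.01333824  0.56767471  1.24719873] 0.9960481770833334
```

View pics/scene0.png

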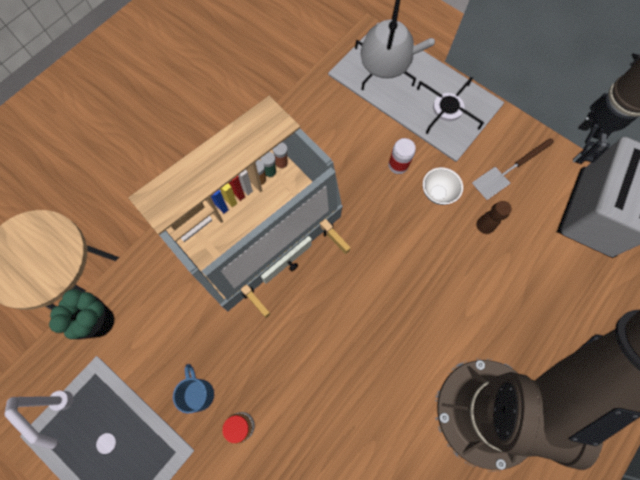

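View pics/top0.png

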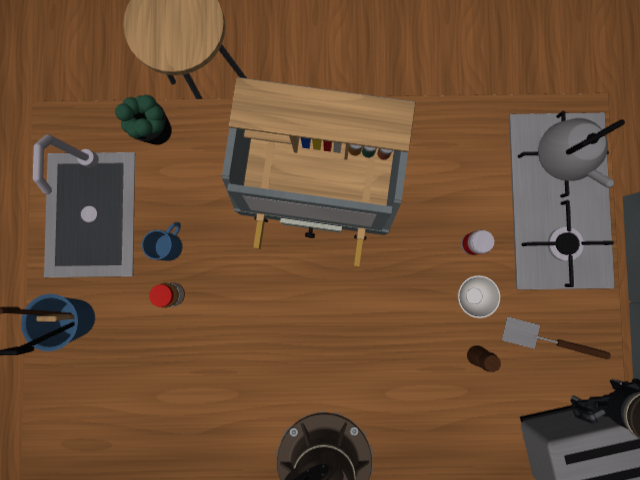

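The scene view shows the desk with brass tabs at (257,301) and (337,236). In the top view they are at (259,232) and (361,248), with the drawer knob at (310,232), the mug at (158,244), and the flap's top edge running from (238,198) to (385,212).

```bash
cat > h.py <<'E'
import numpy as np,cv2
def pts(c):
    v,u=np.mgrid[:480,:640]; z=c["range_z"]; K=c["K"]
    P=np.stack([(u-K[0,2])/K[0,0]*z,(v-K[1,2])/K[1,1]*z,z],-1)
    return (P-c["t"])@c["R"]
def comps(c,P,lo,hi,roi=None,minpx=25):
    hsv=cv2.cvtColor(c["pixels"],cv2.COLOR_RGB2HSV)
    m=cv2.inRange(hsv,lo,hi)
    if roi is not None: m[~roi]=0
    n,l,s,ce=cv2.connectedComponentsWithStats(m)
    return [(P[l==i],ce[i],s[i,4]) for i in range(1,n) if s[i,4]>=minpx]
E
python3 - <<'E'
from h import *
np.set_printoptions(precision=4,suppress=True)
for n,px in(("scene",[(257,301),(337,236)]),("top",[(259,232),(361,248)])):
    c=dict(np.load(n+".npz"));P=pts(c)
    for u,v in px: print(n,u,v,cv2.cvtColor(c["pixels"],cv2.COLOR_RGB2HSV)[v,u],P[v,u])
    # bars/tabs by height & colour
    roi=(P[...,2]>.06)&(P[...,2]<.11)&(P[...,0]<.62)
    for p,ce,s in comps(c,P,(12,110,90),(28,255,255),roi):
        xy=p[:,:2]; w,V=np.linalg.eigh(np.cov(xy.T)); d=V[:,1]; t=(xy-xy.mean(0))@d
        print(" brass",ce,s,p.mean(0),"dir",d,"ends",xy.mean(0)+d*t.min(),xy.mean(0)+d*t.max(),"zmax",np.percentile(p[:,2],[5,50,95]))
    # drawer
    roi=(P[...,2]>.02)&(P[...,2]<.12)&(abs(P[...,1]-.05)<.15)&(P[...,0]>.3)&(P[...,0]<.65)
    for p,ce,s in comps(c,P,(0,0,170),(180,60,255),roi):print(" white",ce,s,p.mean(0))
t=dict(np.load("top.npz"));P=pts(t)
for u,v in[(240,198),(310,204),(380,211),(310,208),(310,211),(240,205),(380,218),(240,212),(300,215),(375,226),(232,208),(392,222),(237,135),(401,150),(310,232),(158,244)]:print(u,v,t["pixels"][v,u],P[v,u])
print("col310");print(np.c_[np.arange(190,240),P[190:240,310]][::2])
E
python3 -c "
import cv2;i=cv2.imread('pics/top0.png')[180:275,220:410];cv2.imwrite('pics/crop1.png',cv2.resize(i,None,fx=4,fy=4,interpolation=cv2.INTER_CUBIC))"
```

```text
scene 257 301 [ 18 131 208] [0.5955 0.1563 0.0797]
scene 337 236 [ 19 135 208] [ 0.5499 -0.0989  0.0794]
 brass [338.6555 240.0048] 209 [ 0.5407 -0.0944  0.0751] dir [-0.9863  0.1651] ends [ 0.5809 -0.1011] [ 0.5052 -0.0885] zmax [0.0629 0.0768 0.0808]
 brass [259.0479 305.018 ] 167 [0.5857 0.1603 0.0768] dir [-0.9878  0.156 ] ends [0.6194 0.155 ] [0.5549 0.1652] zmax [0.072  0.0776 0.0813]
 white [285.582  257.2617] 256 [0.6161 0.0258 0.0713]
top 259 232 [ 20 162 157] [0.596  0.1583 0.0788]
top 361 248 [ 19 161 149] [ 0.5516 -0.1009  0.0807]
 brass [257.5664 234.951 ] 143 [0.5886 0.1622 0.0774] dir [-0.9873  0.1589] ends [0.62   0.1572] [0.5573 0.1672] zmax [0.0733 0.0774 0.0817]
 brass [358.7585 245.7627] 236 [ 0.5575 -0.0954  0.0791] dir [-0.9878  0.1556] ends [ 0.6029 -0.1026] [ 0.5078 -0.0876] zmax [0.0719 0.0783 0.0875]
240 198 [53 56 56] [0.6615 0.1816 0.2111]
310 204 [70 72 73] [0.6405 0.0205 0.2437]
380 211 [ 91  97 100] [ 0.62   -0.1316  0.2641]
310 208 [89 85 84] [0.6368 0.0221 0.2081]
310 211 [89 86 85] [0.6338 0.0234 0.1808]
240 205 [52 55 55] [0.6557 0.1941 0.1453]
380 
[... 722 characters left out ...]
204.       0.6405   0.0205   0.2437]
 [206.       0.6381   0.0212   0.23  ]
 [208.       0.6368   0.0221   0.2081]
 [210.       0.6345   0.0228   0.1926]
 [212.       0.6323   0.0237   0.1743]
 [214.       0.6301   0.0245   0.1555]
 [216.       0.6287   0.0256   0.1298]
 [218.       0.6261   0.0265   0.1113]
 [220.       0.6231   0.0272   0.095 ]
 [222.       0.6208   0.0283   0.0718]
 [224.       0.6156   0.0283   0.0715]
 [226.       0.6114   0.0287   0.0633]
 [228.       0.6072   0.0292   0.0532]
 [230.       0.603    0.0297   0.0427]
 [232.       0.5964   0.0292   0.0567]
 [234.       0.5913   0.0293   0.0555]
 [236.       0.5857   0.0292   0.0595]
 [238.       0.5855   0.0318   0.    ]]
```

View pics/crop1.png

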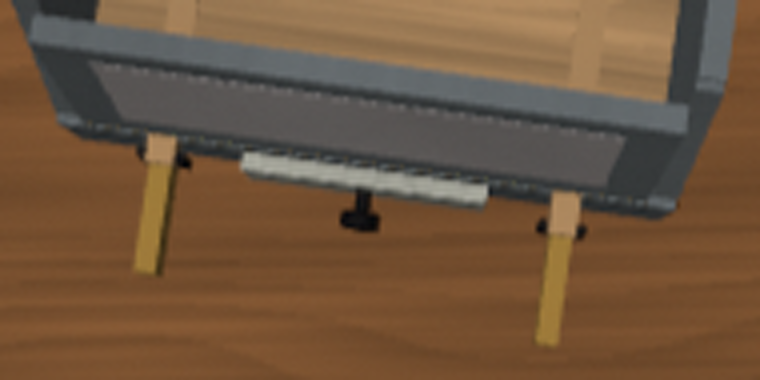

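Emit:
send_rows:
  plan: [296,492,-50,0,0,-0.527,60,296,492,-50,0,0,-0.527,60,296,492,-50,0,0,-0.527,60,296,492,-50,0,0,-0.527,60,296,492,-50,0,0,-0.527,60,296,492,-50,0,0,-0.527,60,296,492,-50,0,0,-0.527,60,296,492,-50,0,0,-0.527,60]

```text
time: 0.77
position: [0.3964, -0.299, 0.2751]
tool_rot: [-3.132, 0.245, 0.0]
wrist_force: [0.7, -0.4, 0.1]
gripper_width: 0.0597
grip_force: 0.0
```

Emit:
send_rows:
  plan: [120,204,-80,0,0,0,50,120,204,-80,0,0,0,50,120,204,-80,0,0,0,50,120,204,-80,0,0,0,50,120,204,-80,0,0,0,50,120,204,-80,0,0,0,50,120,204,-80,0,0,0,50,120,204,-80,0,0,0,50]

```text
time: 1.43
position: [0.5163, -0.0942, 0.1942]
tool_rot: [-3.132, 0.237, 0.003]
wrist_force: [0.9, -0.9, -0.4]
gripper_width: 0.0501
grip_force: 0.0
```

```bash
python3 - <<'E'
from cell import get_obs,cams
from scipy.spatial.transform import Rotation as R
import cv2,numpy as np
o=get_obs();print(o["position"],R.from_rotvec(o["tool_rot"]).as_matrix().round(3))
c=cams.camera("wrist");np.savez("wrist",**c);cv2.imwrite("pics/w1.png",c["pixels"][:,:,::-1]);print(c["K"],c["R"],c["t"],-c["R"].T@c["t"])
E
```

```text
[ 0.51629129 -0.09421509  0.19419705] [[ 0.989 -0.15  -0.002]
 [-0.15  -0.989  0.001]
 [-0.002 -0.001 -1.   ]]
[[371.64829954   0.         315.98908565]
 [  0.         371.64829954 241.20000536]
 [  0.           0.           1.        ]] [[-1.49949557e-01 -9.88693631e-01 -1.83269309e-04]
 [-9.35942632e-01  1.41889368e-01  3.22302338e-01]
 [-3.18632265e-01  4.85006223e-02 -9.46636767e-01]] [-0.01469882  0.48964272  0.44608624] [ 0.59821088 -0.10564318  0.26446595]
```

View pics/w1.png

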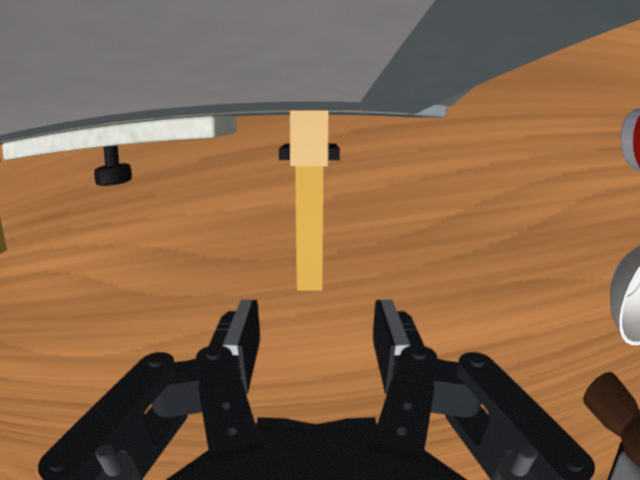

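The wrist view shows the right tab's tip at (310,290), centred to about 3 mm between the fingers, with the flap close ahead. I'll tilt the tool back for clearance and lower it onto the tab.

Emit:
send_rows:
  plan: [-16,7,0,-0.02,-0.11,0,50,-16,7,0,-0.04,-0.23,0,50,-16,7,-10,-0.055,-0.345,0,50,-16,7,-30,-0.055,-0.345,0,50,-16,7,-55,-0.055,-0.345,0,50,-16,7,-75,-0.055,-0.345,0,50,-16,7,-82,-0.055,-0.345,0,50,-16,7,-82,-0.055,-0.345,0,50]

```text
time: 2.15
position: [0.4989, -0.0932, 0.117]
tool_rot: [3.052, -0.244, 0.535]
wrist_force: [0.3, -0.4, -0.2]
gripper_width: 0.0502
grip_force: 0.0
```

Emit:
send_rows:
  plan: [0,0,0,0,0,0,30,0,0,0,0,0,0,10,0,0,0,0,0,0,0,0,0,0,0,0,0,0,0,0,0,0,0,0,0,0,0,0,0,0,0,0,0,0,0,0,0,0,0,0,0,0,0,0,0,0]

```text
time: 2.82
position: [0.5005, -0.088, 0.1179]
tool_rot: [3.058, -0.234, 0.541]
wrist_force: [2.9, 12.4, -5.7]
gripper_width: 0.013
grip_force: 59.7
```

Emit:
send_rows:
  plan: [-10,2.6,0,0,0,0,0,-20,4.2,0,0,0,0,0,-30,5.8,0,0,0,0,0,-40,7.4,0,0,0,0,0,-50,9,0,0,0,0,0,-60,10.5,0,0,0,0,0,-70,12.1,0,0,0,0,0,-77,13.2,0,0,0,0,0]

```text
time: 3.48
position: [0.4196, -0.0756, 0.1231]
tool_rot: [3.068, -0.229, 0.493]
wrist_force: [3.9, 25.8, -59.8]
gripper_width: 0.0125
grip_force: 62.1
```

Emit:
send_rows:
  plan: [-3,0.5,0,0,0,0,0,-6,1,0,0,0,0,0,-8,1.3,0,0,0,0,0,-10,1.6,0,0,0,0,0,-12,1.9,0,0,0,0,0,-13,2.1,0,0,0,0,0,-13,2.1,0,0,0,0,0,-13,2.1,0,0,0,0,0]

```text
time: 4.15
position: [0.4132, -0.0746, 0.1279]
tool_rot: [3.067, -0.23, 0.502]
wrist_force: [17.5, 19.2, -58.7]
gripper_width: 0.0124
grip_force: 60.5
```

Emit:
send_rows:
  plan: [0,0,0,0,0,0,30,0,0,0,0,0,0,45,0,0,0,0,0,0,45,0,0,0,0,0,0,45,0,0,0,0,0,0,45,0,0,0,0,0,0,45,0,0,0,0,0,0,45,0,0,0,0,0,0,45]

```text
time: 4.82
position: [0.4144, -0.0782, 0.1301]
tool_rot: [3.061, -0.239, 0.51]
wrist_force: [0.3, -0.8, 1.3]
gripper_width: 0.0446
grip_force: 0.0
```

```bash
cat > look.py <<'E'
from h import *
from cell import get_obs,cams
np.set_printoptions(precision=4,suppress=True)
ex=np.array([.9875,-.157]);ey=np.array([.157,.9875])
def dk(p): return np.array([p[0]*ex[0]+p[1]*ex[1],p[0]*ey[0]+p[1]*ey[1],p[2]])
o=get_obs();print(o["time"],o["q"],o["position"],"desk",dk(o["position"]),o["wrist_force"])
for n in("scene","top"):
    c=cams.camera(n);cv2.imwrite(f"pics/{n}_{o['time']:.1f}.png",c["pixels"][:,:,::-1]);P=pts(c)
    D=np.stack([P[...,0]*ex[0]+P[...,1]*ex[1],P[...,0]*ey[0]+P[...,1]*ey[1],P[...,2]],-1)
    for nm,y in(("L",.2515),("R",-.008)):
        m=(abs(D[...,1]-y)<.007)&(D[...,2]>.06)&(D[...,2]<.09)&(D[...,0]>.4)&(D[...,0]<.61)
        hsv=cv2.cvtColor(c["pixels"],cv2.COLOR_RGB2HSV);m&=cv2.inRange(hsv,(12,90,80),(28,255,255))>0
        if m.sum()>5: print(n,nm,m.sum(),"tip x_d",np.percentile(D[m][:,0],[0,3]))
    m=(abs(D[...,1]-.122)<.12)&(D[...,2]>.09)&(D[...,0]>.40)&(D[...,0]<.67)&(D[...,2]<.28)
    if m.sum()>5:
        q=D[m]; print(n,"flap? zmax",np.percentile(q[:,2],[50,99]),"x at top",np.median(q[q[:,2]>np.percentile(q[:,2],97)],0))
    hsv=cv2.cvtColor(c["pixels"],cv2.COLOR_RGB2HSV)
    for p,ce,s in comps(c,D,(0,0,170),(180,60,255),(abs(D[...,1]-.122)<.1)&(D[...,2]>.02)&(D[...,2]<.08)&(D[...,0]<.65)&(D[...,0]>.45)): print(n,"drawer",ce,s,np.median(p,0))
E
python3 look.py
```

```text
4.8167 [ 0.178   0.3062 -0.1784  2.4532  1.051   0.1178 -2.741 ] [ 0.4144 -0.0782  0.1301] desk [ 0.4215 -0.0122  0.1301] [ 0.2611 -0.7731  1.2559]
scene L 204 tip x_d [0.522  0.5235]
scene R 396 tip x_d [0.4445 0.4497]
scene flap? zmax [0.2049 0.2669] x at top [0.6317 0.0919 0.2665]
scene drawer [285.5906 257.3587] 276 [0.6041 0.1233 0.0712]
top L 183 tip x_d [0.5242 0.5267]
top R 377 tip x_d [0.434  0.4393]
top flap? zmax [0.2156 0.2683] x at top [0.6325 0.0704 0.2671]
```

Emit:
send_rows:
  plan: [0,0,15,0,0,0,45,0,0,35,0,0,0,45,0,0,55,0.02,0.11,0,45,0,0,70,0.04,0.23,0,45,0,0,80,0.055,0.345,0,45,0,0,80,0.055,0.345,0,45,0,0,80,0.055,0.345,0,45,0,0,80,0.055,0.345,0,45]

```text
time: 5.58
position: [0.4148, -0.0783, 0.2094]
tool_rot: [3.131, -0.245, -0.028]
wrist_force: [-0.5, 0.3, -0.3]
gripper_width: 0.0446
grip_force: 0.0
```

```bash
python3 look.py
```

```text
5.5833 [ 0.6852  0.3332 -0.7593  2.1038  0.307   0.8338 -1.9866] [ 0.4148 -0.0783  0.2094] desk [ 0.4219 -0.0122  0.2094] [-0.5231  0.3324 -0.3056]
scene L 198 tip x_d [0.5224 0.5232]
scene R 380 tip x_d [0.4484 0.4561]
scene flap? zmax [0.2134 0.2671] x at top [0.6318 0.0866 0.2664]
scene drawer [285.4173 257.4964] 278 [0.6042 0.1236 0.0717]
top L 186 tip x_d [0.5242 0.5269]
top R 315 tip x_d [0.4617 0.4665]
top flap? zmax [0.2247 0.2668] x at top [0.6359 0.1281 0.2663]
```

Emit:
send_rows:
  plan: [30,70,0,-0.016,-0.1,0,45,141,245,0,-0.031,-0.197,0,45,141,245,0,-0.031,-0.197,0,45,141,245,0,-0.031,-0.197,0,45,141,245,0,-0.031,-0.197,0,45,141,245,0,-0.031,-0.197,0,45,141,245,0,-0.031,-0.197,0,45,141,245,0,-0.031,-0.197,0,45]

```text
time: 6.35
position: [0.5563, 0.1747, 0.2101]
tool_rot: [3.11, -0.23, 0.285]
wrist_force: [0.8, 0.6, 0.7]
gripper_width: 0.0452
grip_force: 0.0
```

```bash
python3 look.py
python3 - <<'E'
from cell import cams
import cv2
c=cams.camera("wrist");cv2.imwrite("pics/w2.png",c["pixels"][:,:,::-1])
E
```

```text
6.35 [ 0.0441  0.4877 -0.6686  1.8695  0.5779  0.8138 -2.6518] [0.5563 0.1747 0.2101] desk [0.5219 0.2599 0.2101] [0.7604 0.5574 0.7486]
scene R 100 tip x_d [0.553  0.5556]
scene flap? zmax [0.2227 0.2665] x at top [0.635  0.1258 0.2662]
scene drawer [301.4466 243.8738] 103 [0.6052 0.0686 0.0711]
top L 133 tip x_d [0.5476 0.5493]
top R 391 tip x_d [0.4265 0.4318]
top flap? zmax [0.2278 0.2677] x at top [0.6333 0.1761 0.2667]
top drawer [296.3222 222.0889] 90 [0.6034 0.1608 0.0715]
top drawer [332.102  227.0816] 49 [0.6038 0.0676 0.0707]
```

View pics/w2.png

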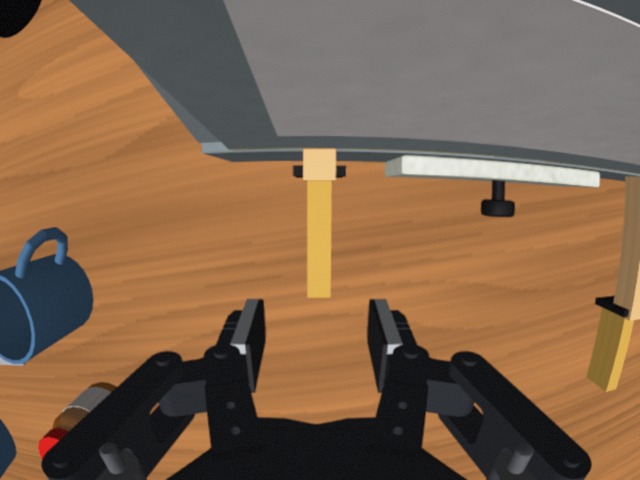

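The left tab is centred in the wrist view, with its tip at (319,297). The right tab's tip reads x_d 0.429, which is fully out. Lowering onto the left tab now.

Emit:
send_rows:
  plan: [2,0,-20,0.008,0.05,0,45,5,0,-40,0.016,0.099,0,45,5,-1,-60,0.016,0.099,0,45,5,-1,-80,0.016,0.099,0,45,5,-1,-95,0.016,0.099,0,45,5,-1,-95,0.016,0.099,0,45,5,-1,-95,0.016,0.099,0,45,5,-1,-95,0.016,0.099,0,45]

```text
time: 7.17
position: [0.5604, 0.1653, 0.1159]
tool_rot: [3.121, -0.243, 0.126]
wrist_force: [-0.3, -0.2, 1.1]
gripper_width: 0.0449
grip_force: 0.0
```

Emit:
send_rows:
  plan: [0,0,0,0,0,0,30,0,0,0,0,0,0,10,0,0,0,0,0,0,0,0,0,0,0,0,0,0,0,0,0,0,0,0,0,0,0,0,0,0,0,0,0,0,0,0,0,0,0,0,0,0,0,0,0,0]

```text
time: 7.83
position: [0.5609, 0.166, 0.1161]
tool_rot: [3.121, -0.243, 0.127]
wrist_force: [-2.2, -0.6, 6.0]
gripper_width: 0.0131
grip_force: 58.4
```

```bash
python3 -c "
from cell import get_obs
o=get_obs();print(o['q'].round(3),o['position'])"
```

```text
[ 0.022  0.644 -0.605  1.876  0.612  0.741 -2.662] [0.56087397 0.1660209  0.11605278]
```

Emit:
send_rows:
  plan: [-9,1.4,0,0,0,0,0,-18,2.9,0,0,0,0,0,-27,4.3,0,0,0,0,0,-36,5.7,0,0,0,0,0,-45,7.2,0,0,0,0,0,-54,8.6,0,0,0,0,0,-62,9.9,0,0,0,0,0,-70,11.1,0,0,0,0,0]

```text
time: 8.5
position: [0.4906, 0.177, 0.116]
tool_rot: [3.121, -0.243, 0.128]
wrist_force: [2.3, -1.2, 6.2]
gripper_width: 0.0131
grip_force: 60.4
```

Emit:
send_rows:
  plan: [-6,1,0,0,0,0,0,-12,1.9,0,0,0,0,0,-16,2.5,0,0,0,0,0,-20,3.2,0,0,0,0,0,-23,3.7,0,0,0,0,0,-25,4,0,0,0,0,0,-26,4.1,0,0,0,0,0,-26,4.1,0,0,0,0,0]

```text
time: 9.17
position: [0.4645, 0.1811, 0.116]
tool_rot: [3.121, -0.243, 0.128]
wrist_force: [-0.2, -2.8, 9.4]
gripper_width: 0.0134
grip_force: 60.8
```

Emit:
send_rows:
  plan: [-1,0.2,0,0,0,0,0,-2,0.3,0,0,0,0,0,-3,0.5,0,0,0,0,0,-4,0.6,0,0,0,0,0,-4,0.6,0,0,0,0,0,-4,0.6,0,0,0,0,0,-4,0.6,0,0,0,0,0,-4,0.6,0,0,0,0,0]

```text
time: 9.83
position: [0.4632, 0.1812, 0.116]
tool_rot: [3.122, -0.246, 0.133]
wrist_force: [12.9, -3.3, -3.3]
gripper_width: 0.0131
grip_force: 59.3
```

Emit:
send_rows:
  plan: [0,0,0,0,0,0,45,0,0,0,0,0,0,45,0,0,0,0,0,0,45,0,0,0,0,0,0,45,0,0,30,0.016,0.099,0,45,0,0,70,0.016,0.099,0,45,0,0,110,0.016,0.099,0,0,0,0,150,0.016,0.099,0,0]

```text
time: 10.5
position: [0.4597, 0.1818, 0.2663]
tool_rot: [3.132, -0.242, -0.035]
wrist_force: [-0.4, -0.3, 0.6]
gripper_width: 0.022
grip_force: 0.0
```

Emit:
send_rows:
  plan: [0,0,40,0,0,0,0,0,0,80,0,0,0,0,0,0,120,0,0,0,0,0,-40,120,0,0,0,0,0,-80,120,0,0,0,0,0,-120,120,0,0,0,0,0,-150,120,0,0,0,0,0,-150,120,0,0,0,0]

```text
time: 11.17
position: [0.4601, 0.0251, 0.3844]
tool_rot: [3.127, -0.256, -0.033]
wrist_force: [-0.7, 0.4, -0.8]
gripper_width: -0.0
grip_force: 0.0
```

```bash
python3 look.py
```

```text
11.1667 [ 0.3341  0.1632 -0.5752  1.7764  0.0898  1.2505 -1.9994] [0.4601 0.0251 0.3844] desk [0.4504 0.097  0.3844] [-0.6989  0.379  -0.7998]
scene L 383 tip x_d [0.4243 0.4277]
scene R 102 tip x_d [0.4246 0.4251]
scene flap? zmax [0.2059 0.266 ] x at top [0.6347 0.1454 0.2657]
scene drawer [285.269  257.6414] 290 [0.6042 0.1251 0.0714]
top L 232 tip x_d [0.5005 0.5043]
top R 389 tip x_d [0.4265 0.4317]
top flap? zmax [0.2244 0.2669] x at top [0.6355 0.1479 0.2666]
top drawer [286.2308 220.6538] 26 [0.6035 0.1856 0.0715]
```

Emit:
send_rows:
  plan: [41,-4,0,0,0,0,0,82,-8,0,0,0,0,0,123,-13,0,0,0,0,0,164,-18,0,0,0,0,0,205,-23,0,0,0,0,0,239,-25,0,0,0,0,0,239,-25,0,0,0,0,0,239,-25,0,0,0,0,0]

```text
time: 11.93
position: [0.7004, 0.0092, 0.3827]
tool_rot: [-3.131, 0.239, 0.037]
wrist_force: [-0.6, -0.7, 0.1]
gripper_width: -0.0
grip_force: 0.0
```

```bash
python3 - <<'E'
from cell import cams,get_obs
import cv2
print(get_obs()["position"],get_obs()["q"].round(2))
c=cams.camera("top");i=c["pixels"][60:300,180:460,::-1];cv2.imwrite("pics/t3.png",cv2.resize(i,None,fx=2.5,fy=2.5))
E
```

```text
[0.70038186 0.00916968 0.382658  ] [ 0.19  0.58 -0.5   1.18  0.26  1.46 -2.  ]
```

View pics/t3.png

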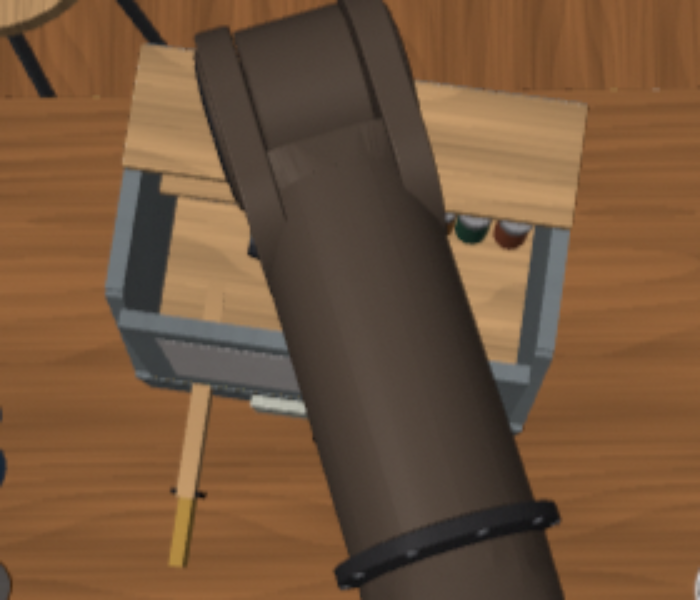

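The top view shows the arm over the well behind the flap. The left support is fully out, with its tip at (180,560), and the flap is still up. Lowering the closed fingers behind the edge.

Emit:
send_rows:
  plan: [0,0,-15,0,0,0,0,0,0,-30,0,0,0,0,0,0,-45,0,0,0,0,0,0,-60,0,0,0,0,0,0,-75,0,0,0,0,0,0,-88,0,0,0,0,0,0,-88,0,0,0,0,0,0,-88,0,0,0,0]

```text
time: 12.65
position: [0.6983, 0.0077, 0.2975]
tool_rot: [3.132, -0.241, -0.033]
wrist_force: [-0.3, -0.1, 0.7]
gripper_width: 0.0004
grip_force: 0.0
```

Emit:
send_rows:
  plan: [-5,0.8,0,0,0,0,0,-10,1.6,0,0,0,0,0,-15,2.4,0,0,0,0,0,-20,3.2,0,0,0,0,0,-26,4,0,0,0,0,0,-32,5,0,0,0,0,0,-38,6,0,0,0,0,0,-44,7,0,0,0,0,0]

```text
time: 13.32
position: [0.6555, 0.0136, 0.2979]
tool_rot: [3.132, -0.244, -0.028]
wrist_force: [3.6, -2.7, 8.5]
gripper_width: -0.0
grip_force: 2.1
```

Emit:
send_rows:
  plan: [-5,0.8,0,0,0,0,0,-10,1.6,0,0,0,0,0,-15,2.4,-1,0,0,0,0,-20,3.2,-2,0,0,0,0,-25,4,-3,0,0,0,0,-30,4.8,-4,0,0,0,0,-35,5.6,-6,0,0,0,0,-40,6.4,-8,0,0,0,0]

```text
time: 13.98
position: [0.6147, 0.0203, 0.2886]
tool_rot: [3.132, -0.243, -0.033]
wrist_force: [1.2, -0.0, 1.3]
gripper_width: -0.0002
grip_force: 0.8
```

Emit:
send_rows:
  plan: [-5,0.8,-1,0,0,0,0,-10,1.6,-3,0,0,0,0,-15,2.4,-5,0,0,0,0,-20,3.2,-7,0,0,0,0,-25,4,-9,0,0,0,0,-30,4.8,-11,0,0,0,0,-35,5.6,-13,0,0,0,0,-40,6.4,-15,0,0,0,0]

```text
time: 14.65
position: [0.5748, 0.0266, 0.2735]
tool_rot: [3.132, -0.243, -0.033]
wrist_force: [-0.1, -0.5, 0.3]
gripper_width: 0.0001
grip_force: 0.2
```

```bash
python3 - <<'E'
from cell import cams,get_obs
import cv2
o=get_obs();print(o["position"],o["q"].round(2),o["wrist_force"])
c=cams.camera("scene");cv2.imwrite("pics/s4.png",c["pixels"][:,:,::-1])
E
```

```text
[0.57477026 0.02656177 0.27354485] [ 0.25  0.45 -0.54  1.69  0.25  1.09 -2.09] [-0.13062203 -0.52753572  0.29978714]
```

View pics/s4.png

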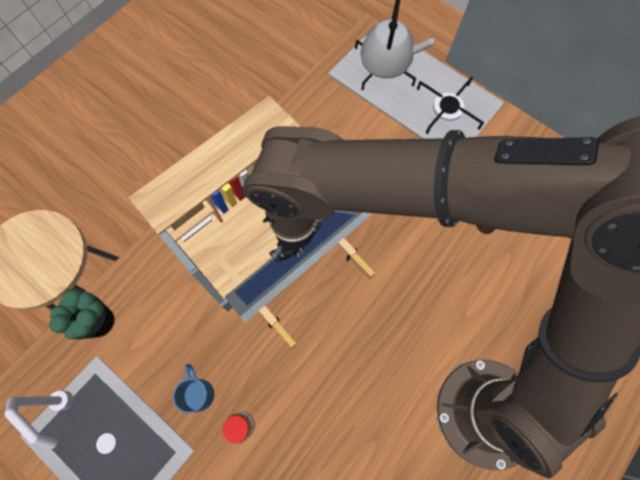

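The flap is tipping forward with its blue inside showing (around 300,260) and both supports are out (tips at 292,344 and 371,274). I'll keep drawing it forward.

Emit:
send_rows:
  plan: [-5,0.8,-2,0,0,0,0,-10,1.6,-4,0,0,0,0,-15,2.4,-6,0,0,0,0,-20,3.2,-9,0,0,0,0,-25,4,-12,0,0,0,0,-30,4.8,-15,0,0,0,0,-35,5.6,-18,0,0,0,0,-40,6.4,-21,0,0,0,0]

```text
time: 15.37
position: [0.5348, 0.033, 0.2526]
tool_rot: [3.132, -0.243, -0.032]
wrist_force: [0.8, -0.1, -0.2]
gripper_width: 0.0
grip_force: 0.0
```

```bash
cat > flap.py <<'E'
from h import *
from cell import get_obs,cams
np.set_printoptions(precision=4,suppress=True)
o=get_obs();print(o["time"],o["position"],o["wrist_force"])
c=cams.camera("scene");D=pts(c);D=np.stack([D[...,0]*.9875-D[...,1]*.157,D[...,0]*.157+D[...,1]*.9875,D[...,2]],-1)
for a,b in((-.05,-.02),(.02,.04),(.2,.22),(.27,.29)):
    m=(D[...,1]>a)&(D[...,1]<b)&(D[...,2]>.088)&(D[...,2]<.28)&(D[...,0]>.4)&(D[...,0]<.62)
    q=D[m]
    if len(q)>10:
        z=np.polyfit(q[:,0],q[:,2],1);print(a,len(q),"x",q[:,0].min(),q[:,0].max(),"z",q[:,2].min(),q[:,2].max(),"slope deg",np.degrees(np.arctan(z[0])))
cv2.imwrite(f"pics/f_{o['time']:.1f}.png",c["pixels"][:,:,::-1])
E
python3 flap.py
```

```text
15.3667 [0.5348 0.033  0.2526] [ 0.8146 -0.1098 -0.2408]
-0.05 185 x 0.4614815844776146 0.5176953623396789 z 0.16800954366099788 0.20356781717248273 slope deg -22.594970069427976
0.02 233 x 0.4613555801919348 0.5327969994133541 z 0.15595811264585244 0.20323976155730736 slope deg -28.44929601273727
0.2 509 x 0.4611137258882692 0.6123218454526718 z 0.10246076963929958 0.2049407684122531 slope deg -33.128473756365054
0.27 533 x 0.4612030492060724 0.6195590783882113 z 0.08988533744411831 0.20304294033263878 slope deg -33.15547797796665
```

Emit:
send_rows:
  plan: [0,0,15,0,0,0,0,0,0,40,0,0,0,0,0,0,70,0,0,0,0,0,0,100,0,0,0,0,0,0,130,0,0,0,0,0,0,150,0,0,0,0,0,0,150,0,0,0,0,0,0,150,0,0,0,0]

```text
time: 16.08
position: [0.5357, 0.0332, 0.4039]
tool_rot: [3.132, -0.243, -0.028]
wrist_force: [0.3, 0.2, -0.4]
gripper_width: -0.0001
grip_force: 0.0
```

Emit:
send_rows:
  plan: [-30,0,0,0,0,0,0,-60,0,0,0,0,0,0,-60,-40,0,0,0,0,0,-60,-80,0,0,0,0,0,-60,-120,0,0,0,0,0,-60,-160,0,0,0,0,0,-60,-200,0,0,0,0,0,-60,-220,0,0,0,0,0]

```text
time: 16.75
position: [0.4739, -0.1927, 0.4011]
tool_rot: [3.13, -0.252, -0.036]
wrist_force: [0.2, -0.6, 0.2]
gripper_width: 0.0001
grip_force: 0.0
```

Emit:
send_rows:
  plan: [0,0,0,0,0,0,0,0,0,0,0,0,0,0,0,0,0,0,0,0,0,0,0,0,0,0,0,0,0,0,0,0,0,0,0,0,0,0,0,0,0,0,0,0,0,0,0,0,0,0,0,0,0,0,0,0]

```text
time: 17.42
position: [0.4755, -0.1866, 0.403]
tool_rot: [3.132, -0.242, -0.032]
wrist_force: [-0.6, 0.2, 0.5]
gripper_width: 0.0001
grip_force: 0.0
```

Emit:
send_rows:
  plan: [0,0,0,0,0,0,0,0,0,0,0,0,0,0,0,0,0,0,0,0,0,0,0,0,0,0,0,0,0,0,0,0,0,0,0,0,0,0,0,0,0,0,0,0,0,0,0,0,0,0,0,0,0,0,0,0]

```text
time: 18.08
position: [0.4754, -0.1871, 0.4029]
tool_rot: [3.132, -0.243, -0.032]
wrist_force: [0.5, -0.5, -0.2]
gripper_width: -0.0
grip_force: 0.0
```

```bash
python3 flap.py; cp pics/f_*.png /tmp; cp $(ls -t pics/f_*.png|head -1) pics/last.png
```

```text
18.0833 [ 0.4754 -0.1871  0.4029] [ 0.5056 -0.5347 -0.2448]
-0.05 800 x 0.4295288350355712 0.6084739763913658 z 0.08927877829825304 0.10776708735389903 slope deg -0.07684791061036209
0.02 562 x 0.42921452255044046 0.6193751576505523 z 0.08807802941160667 0.10822947460947849 slope deg -0.49402717403353097
0.2 620 x 0.4290568873106123 0.6078261956076974 z 0.08897123358328822 0.10757221330924203 slope deg -0.20680126939443924
0.27 649 x 0.4288573879657936 0.6079841861648413 z 0.0898134751630975 0.1078325436745305 slope deg -0.1444039906146672
```

View pics/last.png

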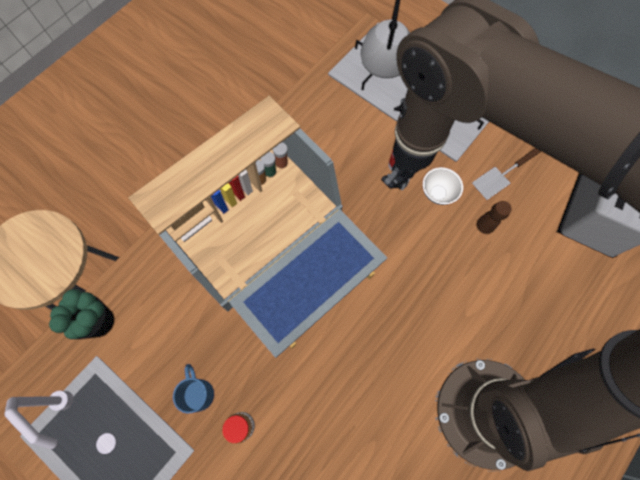

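The flap lies level on both supports, with the brass tips just peeking out at (293,345) and (372,273). The mug at (193,393) is undisturbed and the arm is clear.

```bash
python3 -c "
from cell import env;print(env.hand_in())"
```

```text
the job is handed in; nothing more can be done
None
```

The desk is open and handed in at about 18 s: both supports are fully out, the flap is level on them to within half a degree, the mug is untouched and the drawer read shut before the flap came down; no verdict came back, and while drawing out the right support two wrist joints briefly read at or just past their listed limits (0.118 against 0.12 and -2.741 against -2.74 rad).

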